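# Bring the blue guide roller to the pick-up pointer and confirm

### The arm

A 6-joint arm with a two-finger parallel gripper is mounted at the origin on the work surface. World frame = base frame: x ahead of the robot, y to its left, z up, the work surface at z = 0. Lengths are in m, angles in rad, forces in N, time in s.
With the tool pointing down it reaches from about 0.325 to 0.85 m from the base axis. Payload 15.5 kg.
Tool frame: the origin (TCP) lies on the centre line of the jaws, within the pads' length; the fingertips stand 25 mm ahead of it and the grasp point (between the pads) lies 6 mm ahead of it; z points along the fingers, y is the direction in which the jaws open and shut (so a half turn about z gives the same grasp; the last joint's range is limited). The gripper opens to 91 mm and grips with 3 to 60 N. Pads are 32 mm wide; open, the fingers measure 118 mm over their backs; the gripper's body (76 mm by 178 mm) begins 60 mm behind the grasp point.
Start: joints at [1.079, 0.494, 1.345, -0, 1.302, -0.096], TCP at [0.241, 0.577, 0.239] pointing down, gripper open.
Joint ranges: [-2.91, 2.91], [-0.82, 2.16], [0.22, 2.67], [-1.22, 4.37], [0.12, 2.79], [-3.08, 3.08]. Speed limits (rad/s): [1.89, 1.89, 2.57, 3.01, 3.01, 3.01].

### API

Orientations are given as a unit quaternion [x, y, z, w].
In Python, from bench import ctrl, vision gives the robot as it stands.
- The arm moves only by the tool apply_moves, never from a script. Its argument "increments" is a list of rows, each a list of 3 entries, a list of its own where there are three numbers: the opening, from 0 (shut) to 1 (fully open), then the shift along the tool's x, y, z in mm, then the turn about the tool's z in rad. A call has 1 to 20 rows; each row is the pose to reach, as a shift and turn from the pose measured when the call began, along the tool's axes at that moment; what a row does not reach only later rows make up. A row lasts 1/12 s, in which the tool goes at most 41.7 mm and 7.16 degrees, less where a joint would pass 70% of its speed; a pose out of reach is approached as far as the arm can. A call with a gripper value outside its range is refused whole. The fingers move at their own pace and stop on an object; the grip force is fixed at half the most. Time passes only in rows, so rows that repeat a pose let the fingers close. It gives the time, the measured TCP pose, the force and the opening at its end, in the units of the state.
- ctrl.state(): the state, without advancing time (a new reading comes with each control period).
- vision.grab_frame(name): name is "scene" or "top" or "wrist"; returns (picture, depth): 480x640x3 uint8, red, green, blue; 480x640 float32, m along the optical axis (not along the pixel's ray), 0 where there is no reading.
- vision.camera_model(name): a dict with "K" (3x3 intrinsics, pixels), "cam_to_world" (4x4, takes a point from camera to world coordinates); the wrist camera has in their place "mount" (4x4, takes a point from camera to tool coordinates, whose origin is the TCP and whose axes are the flange's). Camera axes: x right, y up, looking along -z (the intrinsics and any distortion apply to the point x, -y, -z); pixel columns grow to the right and rows downward; lengths in m; the calibration is good to about 2 mm. The wrist camera is an equidistant fisheye: a pixel r from the principal point sees the ray r / f radians off the axis. A picture is of the moment at which its call begins: read the wrist's pose just before it. camera_model takes no time and is no camera call.
- ctrl.hand_in(): hands the job in, once; it reports no verdict.
The state is a dict: "time": time; "qpos": joint angles; "dq": joint speeds; "joint_torque": joint torques, N m; "ee_pos": TCP position; "orientation": TCP orientation; "wrist_force": force on the tool from outside, world axes, zero at the start; "wrist_torque": the same for the moment, N m; "grip_width": finger opening in m.
Only numpy, scipy, OpenCV 4.12 (cv2) and the standard library are available. Lean on these libraries where they do the work, as an engineer would, in place of code of your own. Each camera call takes 0.05 s, during which the arm holds its last target. There are 200 camera calls.

### The job

Turn the roller carousel by pushing with the fingertips on the black tabs round its rim until the blue roller stands squarely in front of the red pointer. Once it is standing still there, press the green button on the panel fully down and let go; only press it once the roller is in place. Do not touch or lift the rollers, leave the other buttons alone and do not disturb the loose things lying around.

Things in the scene. Friction and masses are not known exactly. Their poses are not given: they have to be found in the camera images.
- roller_blue: Blue guide roller: two flanges 50 mm in diameter on a 40 mm barrel, 37 mm tall, 0.12 kg, loose, standing in a shallow round pocket (rim 6 mm high, about 2 mm of play) of the turntable, centre 65 mm from its axis. Origin: centre of its underside, z up.
- roller_yellow: Yellow guide roller: two flanges 50 mm in diameter on a 40 mm barrel, 37 mm tall, 0.12 kg, loose, standing in a shallow round pocket (rim 6 mm high, about 2 mm of play) of the turntable, centre 65 mm from its axis. Origin: centre of its underside, z up. Must stay in its pocket.
- roller_white: White guide roller: two flanges 50 mm in diameter on a 40 mm barrel, 37 mm tall, 0.12 kg, loose, standing in a shallow round pocket (rim 6 mm high, about 2 mm of play) of the turntable, centre 65 mm from its axis. Origin: centre of its underside, z up. Must stay in its pocket.
- axis (a point): Centre of the turntable's top face, on its vertical axis, 50 mm above the table; turns with it. A steel disc, 210 mm diameter, 16 mm thick, four pockets every 90 degrees (one empty), roller tops 87 mm above the table, grey hub to 72 mm. It turns either way without end stops and stays where it is left (friction 0.25 N m, about 2 N at a tab). Below it: round housing, 170 mm diameter.
- rim_tab (a point): A point on the turntable: mid-length of the top edge of one of six equal black rim tabs, 130 mm from the axis, 78 mm above the table; turns with it. Tabs stick out radially every 60 degrees: upright plates 10 mm thick, from 102 to 148 mm from the axis, 34 to 78 mm above the table. Between tabs, outside the disc, all is free down to the grey base plate, 6 mm high.
- pickup (a point): The fixed point over the turntable, 65 mm from its axis on the pointer's line, where the centre of the blue roller has to come; 50 mm above the table. Does not turn with the turntable.
- pointer (a point): Tip of the red arrow (70 mm long, 60 mm wide, top 12 mm above the table) fixed on the base plate on the robot's side of the carousel, 160 mm from the turntable's axis and pointing at it.
- button_green_top (a point): Centre of the top face of the green push button (30 mm diameter, pressed straight down, travel 6 mm, 5 N fully down, springs back) on a flat steel panel (170 x 170 mm, 41 mm high). Four buttons stand in a square of 80 mm spacing; green is the one nearest the robot and the carousel.
- button_green (a joint): Travel of the green button, 0 up to 0.006 m fully down.
- button_blue (a joint): Travel of the blue button (beyond the green one); leave alone.
- button_red (a joint): Travel of the red button (to the right of the green one); leave alone.
- button_white (a joint): Travel of the white button (diagonally from the green one); leave alone.
- oil_bottle: Loose white plastic bottle, 44 mm diameter, 110 mm tall, red cap; origin centre of its underside. Bystander.
- wrench: Loose steel wrench, about 140 mm long, lying flat on the table; origin at its middle underside. Bystander.
- screwdriver: Loose screwdriver lying on the table; origin at its middle underside. Bystander.
- spare_knob: Loose steel adjusting knob, 52 mm diameter, 48 mm tall; origin centre of its underside. Bystander.
- parts_tray: Loose blue plastic tray, 70 x 100 x 35 mm, empty; origin centre of its underside. Bystander.
Not all that is in view belongs to the job. There is more than one size of the roller_yellow; the job needs the largest. What is shaped like the part that bears button_green_top but yellow is not meant.

How it is judged:
By the outcome, as a careful person would: the job done as asked, in the order asked, and still so for the second after the job is handed in, with the robot touching nothing.
It also fails if it takes over 54 s, if anything falls off the work surface, if the arm or the gripper's body presses on something with over 40 N, if the wrist force passes 120 N, or if a joint passes its speed limit or range.

## Working session

There is one attempt and no reset: what is moved stays moved. The work goes in short steps, Python scripts to look and compute and a tool call to move; the robot and the scene stay as the last step left them, time stands still between calls to the robot, and variables do not carry over. Pictures are saved under pics/ and viewed, about 8 in all and at most 12, crops included, and the job is handed in when it is done.

Besides the shell and the picture viewer there is one more tool, called after "Call:" as name(argument=value, ...) on one line, values as JSON. apply_moves: Moves the arm, as the interface text tells. Its arguments: {"type":"object","properties":{"increments":{"type":"array"}},"required":["increments"]}

```bash
mkdir -p pics; python3 - <<'E'
from bench import ctrl, vision
import cv2,numpy as np
s=ctrl.state();print(s)
for n in("scene","top"):
    im,d=vision.grab_frame(n);np.savez(f"pics/{n}1.npz",im=im,d=d);cv2.imwrite(f"pics/{n}1.png",im[:,:,::-1]);m=vision.camera_model(n);print(n,m)
E
```

```text
{'time': 0.0, 'qpos': array([ 1.07949969e+00,  4.94183217e-01,  1.34616607e+00, -1.92966539e-05,
        1.30246799e+00, -9.55434845e-02]), 'dq': array([-7.16611385e-04,  7.63032941e-05, -7.47905820e-04, -6.64183280e-04,
       -2.53466814e-05,  6.79528083e-04]), 'joint_torque': array([ 6.71061585e-03, -8.78858256e+01, -3.81855798e+01,  7.09893624e-02,
        5.31424396e-02, -5.11276551e-05]), 'ee_pos': array([0.24079685, 0.57636139, 0.23832638]), 'orientation': array([ 1.96585238e-01,  9.80486547e-01, -5.88832471e-04, -1.68193774e-04]), 'wrist_force': array([0.24964263, 0.37793579, 0.16905064]), 'wrist_torque': array([-0.0232273 , -0.00473751, -0.03658574]), 'grip_width': 0.091400693966561}
scene {'K': array([[481.96917153,   0.        , 318.21991013],
       [  0.        , 481.96917153, 236.26078614],
       [  0.        ,   0.        ,   1.        ]]), 'cam_to_world': array([[-0.26336272, -0.57804216,  0.77233888,  1.45616303],
       [ 0.96452754, -0.17277846,  0.19958513,  0.19466751],
       [ 0.0180749 ,  0.7975054 ,  0.60304098,  0.81268307],
       [ 0.        ,  0.        ,  0.        ,  1.        ]])}
top {'K': array([[498.36126444,   0.        , 318.88935616],
       [  0.        , 498.36126444, 252.62392523],
       [  0.        ,   0.        ,   1.        ]]), 'cam_to_world': array([[ 0.02651362,  0.98508562, -0.17000985,  0.28235644],
       [-0.99946952,  0.02934035,  0.01413571, -0.03621778],
       [ 0.01891303,  0.16954487,  0.98534097,  1.59375507],
       [ 0.        ,  0.        ,  0.        ,  1.        ]])}
```

View pics/top1.png

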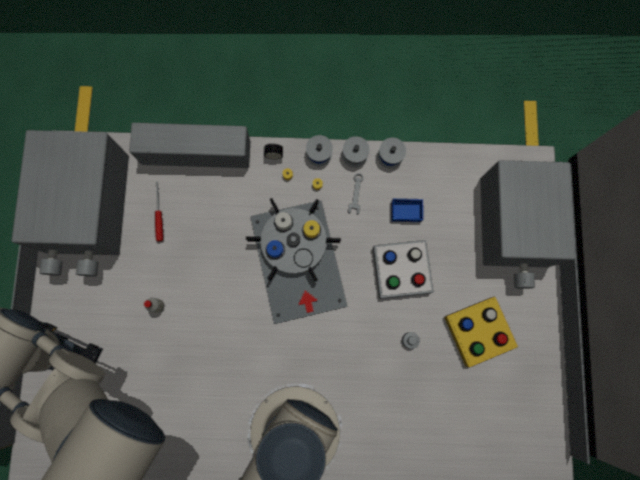

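View pics/scene1.png

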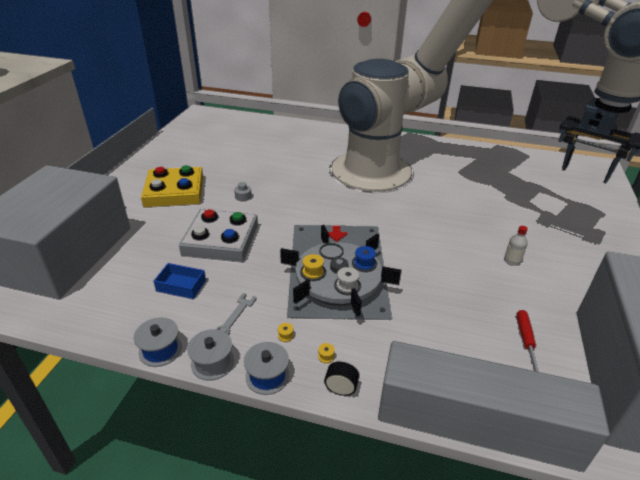

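The top view shows the carousel axis near pixel (293,240), blue roller (275,249), empty pocket (303,258), red arrow tip (307,290) and green button on the white panel at (394,282). The yellow panel is a decoy. The scene view agrees with this. Next I'll measure.

```bash
cat > h.py <<'E'
import numpy as np,cv2
from bench import ctrl,vision
def ray(n,uv,z,m=None):
    m=m or vision.camera_model(n);K=m["K"];T=m["cam_to_world"]
    uv=np.atleast_2d(np.asarray(uv,float))
    d=np.c_[(uv[:,0]-K[0,2])/K[0,0],-(uv[:,1]-K[1,2])/K[1,1],-np.ones(len(uv))]@T[:3,:3].T
    o=T[:3,3];return o+d*((z-o[2])/d[:,2])[:,None]
def cloud(n,d):
    m=vision.camera_model(n);K=m["K"];T=m["cam_to_world"]
    v,u=np.mgrid[:480,:640]
    p=np.stack([(u-K[0,2])/K[0,0]*d,-(v-K[1,2])/K[1,1]*d,-d],-1)
    return p@T[:3,:3].T+T[:3,3]
def mask(im,c):
    h=cv2.cvtColor(im,cv2.COLOR_RGB2HSV).astype(int);H,S,V=h[...,0],h[...,1],h[...,2]
    return {"blue":(H>100)&(H<130)&(S>120)&(V>50),"yellow":(H>18)&(H<35)&(S>120)&(V>80),
     "red":((H<8)|(H>172))&(S>130)&(V>70),"green":(H>45)&(H<85)&(S>100)&(V>50),"black":(V<45)}[c]
def blobs(im,c,amin=15):
    n,l,st,ce=cv2.connectedComponentsWithStats(mask(im,c).astype(np.uint8))
    return [(l==i,st[i],ce[i]) for i in range(1,n) if st[i,4]>=amin]
E
python3 - <<'E'
from h import *
for n,zz in(("top",0),("scene",0)):
    f=np.load(f"pics/{n}1.npz");im,d=f["im"],f["d"];P=cloud(n,d)
    for c in("blue","yellow","red","green","black"):
        for m,st,ce in blobs(im,c):
            if n=="top" and not(230<ce[0]<440 and 195<ce[1]<320):continue
            if n=="scene" and not(180<ce[0]<405 and 200<ce[1]<320):continue
            q=P[m&(d>0)]
            if len(q)==0: continue
            zt=np.percentile(q[:,2],90);t=q[q[:,2]>zt-.006]
            print(n,c,ce.round(1),st,"ztop",zt.round(3),"med",np.median(q,0).round(3),"topmean",t.mean(0).round(4),"ext",np.ptp(t[:,:2],0).round(3))
E
python3 - <<'E'
import cv2
im=cv2.imread('pics/top1.png')[190:330,235:445]
cv2.imwrite('pics/c1.png',cv2.resize(im,None,fx=3.8,fy=3.8,interpolation=cv2.INTER_CUBIC))
E
```

```text
top blue [407.  210.4] [392 199  31  23 603] ztop 0.034 med [ 0.705 -0.345  0.006] topmean [ 0.6923 -0.3337  0.0342] ext [0.069 0.1  ]
top blue [274.4 248.7] [267 241  16  17 206] ztop 0.09 med [0.55  0.079 0.086] topmean [0.5536 0.0795 0.0881] ext [0.044 0.043]
top blue [389.9 256.2] [385 252  11  10  82] ztop 0.066 med [ 0.542 -0.28   0.062] topmean [ 0.5427 -0.2794  0.0639] ext [0.026 0.028]
top yellow [311.4 228.5] [304 221  16  16 200] ztop 0.091 med [ 0.617 -0.032  0.086] topmean [ 0.6191 -0.0306  0.0883] ext [0.046 0.044]
top red [419.  278.6] [415 274   9  10  75] ztop 0.067 med [ 0.474 -0.371  0.064] topmean [ 0.4733 -0.3695  0.065 ] ext [0.028 0.026]
top red [307.3 301.1] [299 291  18  22 183] ztop 0.016 med [ 0.4   -0.027  0.012] topmean [ 0.3973 -0.0271  0.014 ] ext [0.063 0.05 ]
top green [393.4 281.3] [389 277  10  10  76] ztop 0.067 med [ 0.464 -0.291  0.063] topmean [ 0.463  -0.2896  0.0652] ext [0.025 0.026]
top black [274.3 206.7] [271 199   7  14  35] ztop 0.08 med [0.687 0.086 0.077] topmean [0.6902 0.087  0.078 ] ext [0.036 0.02 ]
top black [313.7 206.9] [310 200
[... 2919 characters left out ...]
43 0.0759] ext [0.041 0.025]
scene black [289.  256.6] [281 249  18  17 234] ztop 0.076 med [ 0.593 -0.101  0.062] topmean [ 0.5923 -0.0999  0.0753] ext [0.015 0.044]
scene black [333.4 268.8] [331 266   7   6  18] ztop 0.064 med [0.607 0.014 0.06 ] topmean [0.6063 0.0147 0.0612] ext [0.011 0.017]
scene black [390.1 275.4] [381 267  19  17 260] ztop 0.076 med [0.591 0.147 0.06 ] topmean [0.59   0.1465 0.0751] ext [0.012 0.04 ]
scene black [301.2 290.8] [293 279  17  24 259] ztop 0.078 med [ 0.702 -0.037  0.063] topmean [ 0.6998 -0.0374  0.0764] ext [0.044 0.028]
scene black [350.9 302.7] [316 289  47  28 276] ztop 0.077 med [0.696 0.084 0.054] topmean [0.6995 0.0879 0.0764] ext [0.041 0.027]
```

View pics/c1.png

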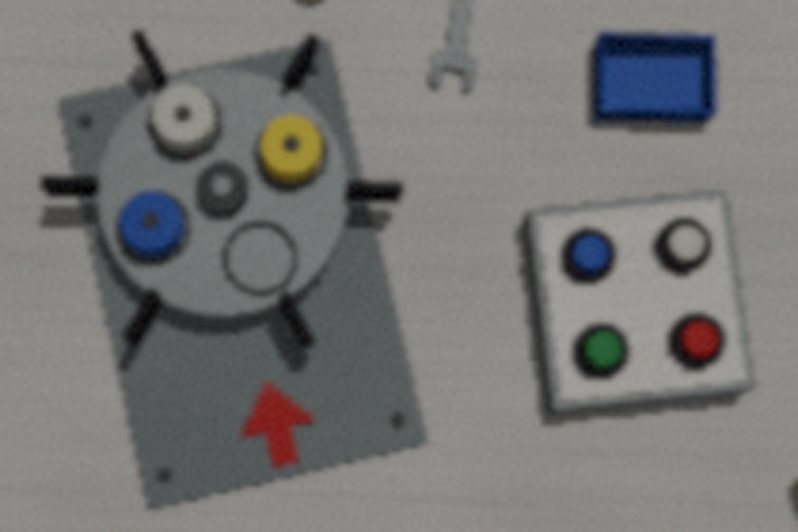

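The crop confirms the layout: the blue roller is left of the hub, so it needs a counter-clockwise turn of about 75°. I'll refine the pointer direction and angles by ray casting.

```bash
cat > meas.py <<'E'
from h import *
def measure(frames):
    out={}
    for n,(im,d) in frames.items():
        P=cloud(n,d);C0=np.array([.588,.024])
        def ring(q):return np.hypot(*(q[...,:2]-C0).T).T
        r=ring(P)
        tabs=[]
        for m,st,ce in blobs(im,"black",8):
            ok=m&(d>0)&(r>.105)&(r<.155)&(P[...,2]>.070)&(P[...,2]<.086)
            if ok.sum()<8: continue
            v,u=np.nonzero(ok);q=ray(n,np.c_[u,v],.078)[:,:2]  # pixels whose depth is near tab top
            tabs.append(q.mean(0))
        tabs=np.array(tabs)
        for m,st,ce in blobs(im,"blue"):
            ok=m&(d>0)&(r<.1)&(P[...,2]>.082)
            if ok.sum()<50: continue
            v,u=np.nonzero(ok);q=ray(n,np.c_[u,v],.087)[:,:2].astype(np.float32)
            c,R=cv2.minEnclosingCircle(q);b=q.mean(0)
        for m,st,ce in blobs(im,"red",60):
            q=P[m&(d>0)]
            if np.median(q[:,2])<.03 and np.hypot(*(np.median(q,0)[:2]-C0))<.25:
                v,u=np.nonzero(m);q=ray(n,np.c_[u,v],.012)[:,:2];am=q.mean(0)
        out[n]=dict(tabs=tabs,axis_tabs=tabs.mean(0),blue=b,bluec=np.array(c),R=R,arrow=am)
    return out
def grab():
    return {n:vision.grab_frame(n) for n in("top","scene")}
E
python3 - <<'E'
from meas import *
fr={}
for n in("top","scene"):
    f=np.load(f"pics/{n}1.npz");fr[n]=(f["im"],f["d"])
o=measure(fr)
for n,v in o.items():
    ax=v["axis_tabs"]
    a=lambda p:np.degrees(np.arctan2(*(p-ax)[::-1]))%360
    print(n,len(v["tabs"]),ax.round(4),"tabang",[round(a(t),1) for t in v["tabs"]],"tabr",np.hypot(*(v["tabs"]-ax).T).round(3))
    print(" blue",v["blue"].round(4),v["bluec"].round(4),round(v["R"],4),"ang",a(v["blue"]).round(1),a(v["bluec"]).round(1),"r",np.hypot(*(v["blue"]-ax)).round(4),"arrow",v["arrow"].round(4),a(v["arrow"]).round(2),np.hypot(*(v["arrow"]-ax)).round(4))
E
```

```text
top 6 [0.5853 0.024 ] tabang [np.float64(31.0), np.float64(330.5), np.float64(90.8), np.float64(270.5), np.float64(150.5), np.float64(210.7)] tabr [0.124 0.125 0.124 0.124 0.123 0.124]
 blue [0.553  0.0799] [0.5533 0.0802] 0.0245 ang 120.1 119.7 r 0.0646 arrow [ 0.3984 -0.0265] 195.09 0.1936
scene 6 [0.5938 0.0241] tabang [np.float64(210.9), np.float64(150.5), np.float64(270.6), np.float64(90.1), np.float64(330.9), np.float64(30.7)] tabr [0.127 0.127 0.124 0.124 0.126 0.126]
 blue [0.5585 0.0795] [0.5581 0.08  ] 0.0273 ang 122.5 122.5 r 0.0657 arrow [ 0.4024 -0.0251] 194.4 0.1976
```

Call:
apply_moves(increments=[[0,[-544,-247,0],1.663],[0,[-544,-247,0],1.663],[0,[-544,-247,0],1.663],[0,[-544,-247,0],1.663],[0,[-544,-247,0],1.663],[0,[-544,-247,0],1.663],[0,[-544,-247,0],1.663],[0,[-544,-247,0],1.663],[0,[-544,-247,0],1.663],[0,[-544,-247,0],1.663],[0,[-544,-247,0],1.663],[0,[-544,-247,0],1.663],[0,[-544,-247,0],1.663],[0,[-544,-247,0],1.663],[0,[-544,-247,0],1.663],[0,[-544,-247,0],1.663],[0,[-544,-247,0],1.663],[0,[-544,-247,0],1.663],[0,[-544,-247,0],1.663],[0,[-544,-247,0],1.663]])

```text
time: 1.77
ee_pos: [0.6469, 0.1398, 0.2388]
orientation: [0.857, 0.516, -0.001, 0.0]
wrist_force: [-0.2, 0.2, -0.3]
grip_width: 0.0004
```

Call:
apply_moves(increments=[[0,[0,0,40],0],[0,[0,0,80],0],[0,[0,0,110],0],[0,[0,0,130],0],[0,[0,0,145],0],[0,[0,0,157],0],[0,[0,0,165],0],[0,[0,0,168],0],[0,[0,0,168],0]])

```text
time: 2.52
ee_pos: [0.6466, 0.1399, 0.0707]
orientation: [0.856, 0.516, -0.001, 0.0]
wrist_force: [1.0, 0.3, 0.0]
grip_width: 0.0005
```

```bash
python3 - <<'E'
from h import *
s=ctrl.state();print(s["ee_pos"],s["wrist_force"])
q=s["orientation"];C=np.array([.587,.024])
from scipy.spatial.transform import Rotation as R
Rm=R.from_quat(q).as_matrix();yaw0=np.degrees(np.arctan2(Rm[1,0],Rm[0,0]));print(yaw0)
rows=[]
for th in np.r_[np.linspace(66,151,18),[153,154.5]]:
    t=np.radians(th);p=C+.13*np.array([np.cos(t),np.sin(t)])
    w=np.r_[p-s["ee_pos"][:2],0.0705-s["ee_pos"][2]]
    print(th.round(1),(Rm.T@w*1000).round(0),round(-np.radians(th-yaw0),2))
E
```

```text
[0.64664325 0.13993933 0.07069796] [1.03443955 0.28374175 0.04303903]
62.15352460538611
66.0 [-1. -7.  0.] -0.07
71.0 [ -2. -19.   0.] -0.15
76.0 [ -4. -30.   0.] -0.24
81.0 [ -7. -41.   0.] -0.33
86.0 [-11. -51.   0.] -0.42
91.0 [-17. -61.   0.] -0.5
96.0 [-22. -71.   0.] -0.59
101.0 [-29. -80.   0.] -0.68
106.0 [-37. -89.   0.] -0.77
111.0 [-45. -96.   0.] -0.85
116.0 [ -54. -104.    0.] -0.94
121.0 [ -63. -110.    0.] -1.03
126.0 [ -73. -115.    0.] -1.11
131.0 [ -83. -120.    0.] -1.2
136.0 [ -94. -123.    0.] -1.29
141.0 [-105. -126.    0.] -1.38
146.0 [-116. -128.    0.] -1.46
151.0 [-128. -129.    0.] -1.55
153.0 [-132. -129.    0.] -1.59
154.5 [-136. -128.    0.] -1.61
```

Call:
apply_moves(increments=[[0,[-1,-7,0],-0.07],[0,[-2,-19,0],-0.15],[0,[-4,-30,0],-0.24],[0,[-5,-34,0],-0.28],[0,[-6,-39,0],-0.31],[0,[-8,-43,0],-0.35],[0,[-9,-47,0],-0.38],[0,[-11,-51,0],-0.42],[0,[-14,-56,0],-0.46],[0,[-17,-61,0],-0.5],[0,[-19,-66,0],-0.55],[0,[-22,-71,0],-0.59],[0,[-25,-75,0],-0.63],[0,[-29,-80,0],-0.68],[0,[-33,-84,0],-0.72],[0,[-37,-89,0],-0.77],[0,[-41,-92,0],-0.81],[0,[-44,-95,0],-0.84],[0,[-45,-96,0],-0.85],[0,[-45,-96,0],-0.85]])

```text
time: 4.18
ee_pos: [0.5414, 0.1451, 0.0718]
orientation: [0.567, 0.823, 0.0, 0.001]
wrist_force: [0.0, 1.0, 1.4]
grip_width: 0.0003
```

```bash
cat > arc.py <<'E'
from h import *
import sys
from scipy.spatial.transform import Rotation as R
def arc(ths,r=.13,C=(.587,.024),yawoff=0):
    s=ctrl.state();C=np.array(C);Rm=R.from_quat(s["orientation"]).as_matrix();y0=np.degrees(np.arctan2(Rm[1,0],Rm[0,0]))
    d=s["ee_pos"][:2]-C;print("t",s["time"],"now",s["ee_pos"].round(4),"yaw",y0.round(1),"th",np.degrees(np.arctan2(d[1],d[0])).round(2),"r",np.hypot(*d).round(4),"F",s["wrist_force"].round(1))
    for th in ths:
        t=np.radians(th);w=np.r_[C+r*np.array([np.cos(t),np.sin(t)])-s["ee_pos"][:2],0.0705-s["ee_pos"][2]]
        print(th,(Rm.T@w*1000).round(0),round(-np.radians(th+yawoff-y0),2))
E
python3 - <<'E'
from arc import *
arc([112,114,117,120,123,126,129,132,135,138,141,144,147,149,151,152.5,153.5,154])
from meas import *
fr=grab();im,d=fr["scene"]
cv2.imwrite("pics/s2.png",cv2.resize(im[150:380,180:480,::-1],None,fx=2.6,fy=2.6))
E
```

```text
t 4.1833 now [0.5414 0.1451 0.0718] yaw 110.9 th 110.64 r 0.1294 F [0.  1.  1.4]
112 [ 1. -3.  1.] -0.02
114 [ 0. -8.  1.] -0.05
117 [ -0. -14.   1.] -0.11
120 [ -1. -21.   1.] -0.16
123 [ -2. -28.   1.] -0.21
126 [ -4. -34.   1.] -0.26
129 [ -6. -41.   1.] -0.32
132 [ -8. -47.   1.] -0.37
135 [-11. -54.   1.] -0.42
138 [-14. -60.   1.] -0.47
141 [-17. -66.   1.] -0.53
144 [-21. -72.   1.] -0.58
147 [-24. -77.   1.] -0.63
149 [-27. -81.   1.] -0.67
151 [-30. -84.   1.] -0.7
152.5 [-32. -87.   1.] -0.73
153.5 [-34. -89.   1.] -0.74
154 [-35. -89.   1.] -0.75
```

View pics/s2.png

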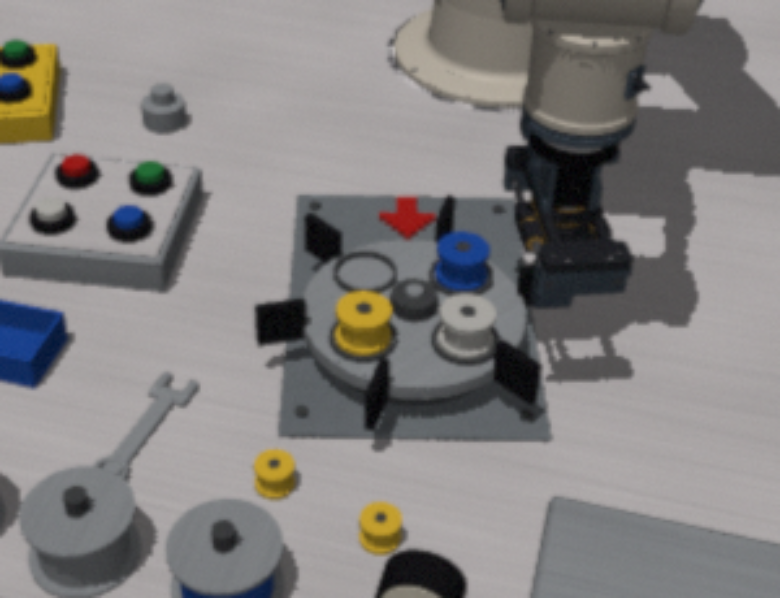

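The carousel turns with the push. The blue roller is at crop (462,260), moving toward the pointer at (408,238), and all rollers are in their pockets. Continuing.

Call:
apply_moves(increments=[[0,[1,-3,1],-0.02],[0,[0,-8,1],-0.05],[0,[0,-14,1],-0.11],[0,[-1,-21,1],-0.16],[0,[-2,-28,1],-0.21],[0,[-4,-34,1],-0.26],[0,[-6,-41,1],-0.32],[0,[-8,-47,1],-0.37],[0,[-11,-54,1],-0.42],[0,[-14,-60,1],-0.47],[0,[-17,-66,1],-0.53],[0,[-21,-72,1],-0.58],[0,[-24,-77,1],-0.63],[0,[-27,-81,1],-0.67],[0,[-30,-84,1],-0.7],[0,[-32,-87,1],-0.73],[0,[-34,-89,1],-0.74],[0,[-35,-89,1],-0.75],[0,[-35,-89,1],-0.75]])

```text
time: 5.87
ee_pos: [0.4704, 0.0807, 0.0704]
orientation: [0.227, 0.974, -0.0, 0.0]
wrist_force: [0.1, 0.7, 0.3]
grip_width: 0.0008
```

```bash
cat > chk.py <<'E'
from meas import *
def chk(save=None):
    fr=grab()
    if save: np.savez(save,top=fr["top"][0],topd=fr["top"][1],scene=fr["scene"][0],scened=fr["scene"][1])
    AX={"top":np.array([.5853,.0240]),"scene":np.array([.5910,.0241])}
    o=measure(fr)
    for n,v in o.items():
        ax=AX[n];a=lambda p:np.degrees(np.arctan2(*(p-ax)[::-1]))%360
        print(n,"tabs",sorted([round(float(a(t)),1) for t in v["tabs"]]),"mod60",[round(float(a(t)%60),1) for t in v["tabs"]],"blue",v["blue"].round(4),a(v["blue"]).round(1),a(v["bluec"]).round(1),"r",np.hypot(*(v["blue"]-ax)).round(4),"R",round(v["R"],4),"arrow",a(v["arrow"]).round(1))
    return fr
E
python3 - <<'E'
from chk import *
from arc import arc
fr=chk("pics/f3.npz")
arc([154.5,155,155.5,156,156.5,157,158])
E
```

```text
top tabs [42.6, 222.2, 282.2, 341.8] mod60 [41.8, 42.6, 42.2, 42.2] blue [ 5.238e-01 -4.000e-04] 201.6 197.9 r 0.0662 R 0.0223 arrow 195.0
scene tabs [41.4, 100.9, 154.8, 223.1, 283.6, 342.9] mod60 [34.8, 43.1, 43.6, 40.9, 42.9, 41.4] blue [0.5283 0.0105] 192.3 193.3 r 0.0641 R 0.0272 arrow 195.7
t 5.9667 now [0.4705 0.0808 0.0703] yaw 153.7 th 153.99 r 0.1296 F [ 0.4 -0.2  0.8]
154.5 [ 0. -1. -0.] -0.01
155 [ 0. -2. -0.] -0.02
155.5 [ 0. -3. -0.] -0.03
156 [ 0. -5. -0.] -0.04
156.5 [ 0. -6. -0.] -0.05
157 [ 0. -7. -0.] -0.06
158 [ 0. -9. -0.] -0.07
```

Call:
apply_moves(increments=[[0,[0,-1,0],-0.01],[0,[0,-2,0],-0.02],[0,[0,-3,0],-0.03],[0,[0,-4,0],-0.035],[0,[0,-5,0],-0.04],[0,[0,-5,0],-0.04],[0,[0,5,0],-0.02],[0,[0,20,0],0],[0,[0,20,0],0],[0,[0,20,-40],0],[0,[0,20,-80],0],[0,[0,20,-120],0],[0,[0,20,-130],0],[0,[0,20,-130],0]])

```text
time: 7.13
ee_pos: [0.4807, 0.0986, 0.2033]
orientation: [0.227, 0.974, 0.0, 0.003]
wrist_force: [0.7, 0.1, -0.2]
grip_width: 0.0002
```

```bash
python3 - <<'E'
from arc import *
s=ctrl.state();Rm=R.from_quat(s["orientation"]).as_matrix()
print(s["ee_pos"],Rm[:,:2].round(3).tolist())
for p in[(.465,-.29,.2),(.5,.3,.2)]: print(p,Rm.T@(np.array(p)-s["ee_pos"])*1000)
m=vision.camera_model("wrist");print(m)
im,d=vision.grab_frame("wrist");np.savez("pics/w1.npz",im=im,d=d,p=s["ee_pos"],q=s["orientation"]);cv2.imwrite("pics/w1.png",im[:,:,::-1])
E
```

```text
[0.48070185 0.09859875 0.20334106] [[-0.897, 0.442], [0.442, 0.897], [-0.005, 0.002]]
(0.465, -0.29, 0.2) [-157.64017764 -355.53377223    3.46549057]
(0.5, 0.3, 0.2) [ 71.71745767 189.18639403   3.34061449]
{'K': array([[371.64829954,   0.        , 320.51991671],
       [  0.        , 371.64829954, 242.44256303],
       [  0.        ,   0.        ,   1.        ]]), 'mount': array([[ 5.32524482e-04,  9.64955248e-01,  2.62413959e-01,
         7.38254570e-02],
       [ 9.99999780e-01, -4.10337244e-04, -5.20426918e-04,
        -4.65448229e-04],
       [-3.94510465e-04,  2.62414178e-01, -9.64955255e-01,
        -1.46033484e-01],
       [ 0.00000000e+00,  0.00000000e+00,  0.00000000e+00,
         1.00000000e+00]])}
```

View pics/w1.png

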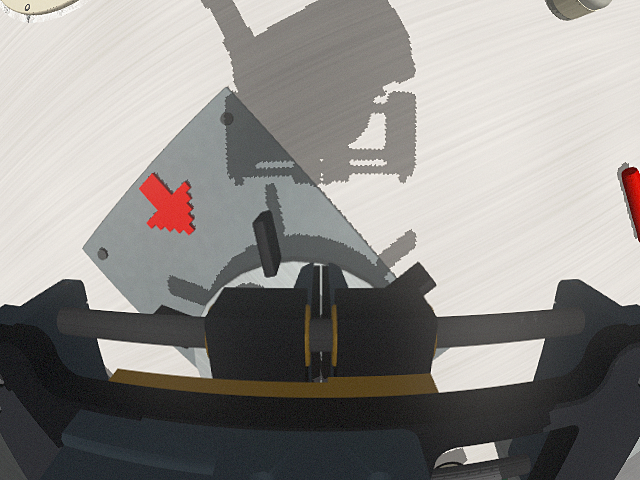

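The wrist view shows only the arrow and the tabs; the gripper hides the carousel. I'll move over the green button so the fixed cameras see the carousel clear.

Call:
apply_moves(increments=[[0,[-158,-356,0],0],[0,[-158,-356,0],0],[0,[-158,-356,0],0],[0,[-158,-356,0],0],[0,[-158,-356,0],0],[0,[-158,-356,0],0],[0,[-158,-356,0],0],[0,[-158,-356,0],0],[0,[-158,-356,0],0],[0,[-158,-356,0],0],[0,[-158,-356,0],0],[0,[-158,-356,0],0],[0,[-158,-356,0],0]])

```text
time: 8.27
ee_pos: [0.4634, -0.2895, 0.2004]
orientation: [0.227, 0.974, 0.001, 0.0]
wrist_force: [-0.2, -0.3, -0.2]
grip_width: 0.0006
```

```bash
python3 - <<'E'
from chk import *
fr=chk("pics/f4.npz")
a=fr["top"][0][190:330,235:445,::-1];cv2.imwrite("pics/c4.png",cv2.resize(a,None,fx=3.8,fy=3.8,interpolation=cv2.INTER_CUBIC))
E
```

```text
Traceback (most recent call last):
  File "chk.py", line 6, in chk
    o=measure(fr)
  File "meas.py", line 24, in measure
    out[n]=dict(tabs=tabs,axis_tabs=tabs.mean(0),blue=b,bluec=np.array(c),R=R,arrow=am)
                                                                                    ^^
UnboundLocalError: cannot access local variable 'am' where it is not associated with a value
```

```bash
sed -i 's/^        tabs=\[\]/        tabs=[];am=b=c=np.array([np.nan]*2);R=0.0/' meas.py
sed -i 's/def chk(save=None):/def chk(save=None,fr=None):/; s/    fr=grab()/    fr=fr or grab()/' chk.py
python3 - <<'E'
from chk import *
f=np.load("pics/f4.npz");fr={"top":(f["top"],f["topd"]),"scene":(f["scene"],f["scened"])}
chk(fr=fr)
a=fr["top"][0][190:330,235:445,::-1];b=fr["scene"][0][180:320,180:410,::-1]
cv2.imwrite("pics/c4.png",np.vstack([cv2.resize(a,(600,300),interpolation=cv2.INTER_CUBIC),cv2.resize(b,(600,300),interpolation=cv2.INTER_CUBIC)]))
E
```

```text
top tabs [44.6, 104.3, 224.2, 284.3, 343.8] mod60 [43.8, 44.6, 44.3, 44.3, 44.2] blue [0.5238 0.0083] 194.3 194.6 r 0.0635 R 0.0244 arrow nan
scene tabs [43.4, 102.6, 163.8, 225.4, 285.7, 344.7] mod60 [45.4, 43.8, 45.7, 42.6, 44.7, 43.4] blue [0.5287 0.0083] 194.3 195.2 r 0.0643 R 0.0269 arrow 195.4
```

View pics/c4.png

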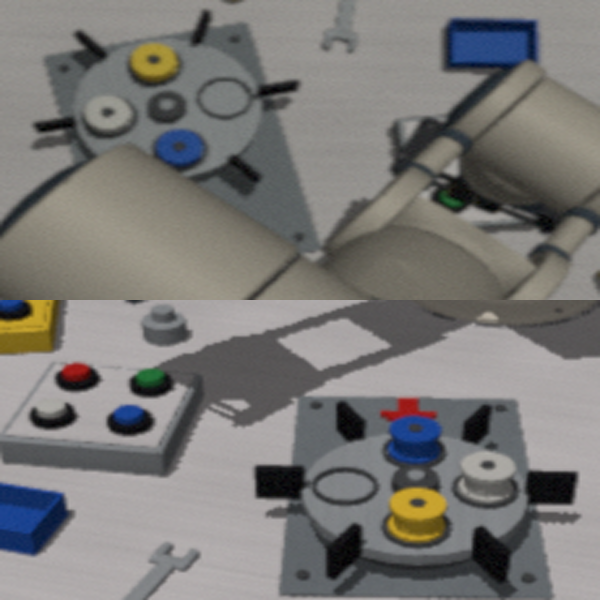

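The arm hides the arrow in the top view. The scene view shows the blue roller in front of the pointer at about 194.3–195°, against 195.0–195.4° for the arrow. I'll cross-check the pointer direction against the base-plate edges from the first picture.

```bash
python3 - <<'E'
from h import *
uv=np.array([(60,100),(325,42),(425,440),(148,508)])/3.8+[235,190]
q=ray("top",uv,.006)[:,:2];print(q.round(4))
for a,b in((q[0],q[3]),(q[1],q[2])): print(np.degrees(np.arctan2(*(b-a)[::-1]))%360,np.hypot(*(b-a)))
for a,b in((q[0],q[1]),(q[3],q[2])): print((np.degrees(np.arctan2(*(b-a)[::-1]))-90)%360,np.hypot(*(b-a)))
# arrow: width-wise middle along its length from scene+top
for n in("top","scene"):
    f=np.load(f"pics/{n}1.npz")
    for m,st,ce in blobs(f["im"],"red",60):
        v,u=np.nonzero(m);p=ray(n,np.c_[u,v],.012)[:,:2]
        if np.hypot(*(p.mean(0)-[.4,-.026]))<.03:
            for t0 in(193,194,195,196,197):
                t=np.radians(t0);e=np.array([np.cos(t),np.sin(t)]);l=np.array([-e[1],e[0]])
                s=p@e;w=p@l;mid=[(w[k].max()+w[k].min())/2 for k in(s<np.percentile(s,45),s>np.percentile(s,65))]
                print(n,t0,"mids",np.round(mid,4),"axis lat",(np.array([.5853,.0240])@l).round(4))
E
```

```text
[[ 0.67    0.1665]
 [ 0.7287 -0.0598]
 [ 0.3875 -0.1524]
 [ 0.325   0.0765]]
194.62177612689035 0.3565050473688684
195.17897825559774 0.353468662602751
194.5448450269045 0.23384185727558118
195.28316201855125 0.23729488869758164
top 193 mids [0.1154 0.1086] axis lat 0.1083
top 194 mids [0.1221 0.1151] axis lat 0.1183
top 195 mids [0.1288 0.1251] axis lat 0.1283
top 196 mids [0.1351 0.1439] axis lat 0.1383
top 197 mids [0.1417 0.1502] axis lat 0.1482
scene 193 mids [0.1138 0.1083] axis lat 0.1083
scene 194 mids [0.1206 0.1149] axis lat 0.1183
scene 195 mids [0.1275 0.1214] axis lat 0.1283
scene 196 mids [0.1343 0.128 ] axis lat 0.1383
scene 197 mids [0.1395 0.1484] axis lat 0.1482
```

The base plate gives 194.9° for the pointer, so the roller is within about 0.7° (under 1 mm, less than its play). The roller is in place, so now the button.

Call:
apply_moves(increments=[[0,[-1,0,35],0],[0,[-2,0,70],0],[0,[-2,0,90],0],[0,[-2,0,100],0],[0,[-2,0,106],0],[0,[-2,0,109],0],[0,[-2,0,111],0],[0,[-2,0,112],0],[0,[-2,0,113],0],[0,[-2,0,114],0],[0,[-2,0,114],0]])

```text
time: 9.28
ee_pos: [0.4663, -0.2904, 0.0875]
orientation: [0.226, 0.974, 0.0, 0.002]
wrist_force: [2.4, -0.6, 2.9]
grip_width: 0.0003
```

Call:
apply_moves(increments=[[0,[0,0,1],0],[0,[0,0,2],0],[0,[0,0,3],0],[0,[0,0,3],0]])

```text
time: 9.62
ee_pos: [0.4663, -0.2904, 0.0845]
orientation: [0.226, 0.974, 0.0, 0.002]
wrist_force: [0.5, 0.6, 3.7]
grip_width: 0.0006
```

Call:
apply_moves(increments=[[0,[0,0,1],0],[0,[0,0,2],0],[0,[0,0,3],0],[0,[0,0,3],0]])

```text
time: 9.95
ee_pos: [0.4664, -0.2905, 0.0824]
orientation: [0.226, 0.974, -0.0, 0.002]
wrist_force: [-4.1, 4.1, 25.5]
grip_width: 0.0004
```

The force jumped from 3.7 N to 25 N, so the button is at its stop. Releasing, and moving clear.

Call:
apply_moves(increments=[[0,[0,0,-1],0],[0,[0,0,-6],0],[0,[0,0,-15],0],[0,[0,0,-45],0],[0,[0,0,-85],0],[0,[0,0,-120],0],[0,[0,0,-140],0],[0,[0,0,-140],0],[0,[80,-160,-140],0],[0,[80,-160,-140],0],[0,[80,-160,-140],0],[0,[80,-160,-140],0],[0,[80,-160,-140],0],[0,[80,-160,-140],0],[0,[80,-160,-140],0],[0,[80,-160,-140],0]])

```text
time: 11.28
ee_pos: [0.324, -0.3981, 0.2219]
orientation: [0.226, 0.974, 0.0, 0.002]
wrist_force: [0.0, 1.1, 0.7]
grip_width: 0.0004
```

```bash
python3 - <<'E'
from chk import *
s=ctrl.state();print(s["time"],s["ee_pos"],s["dq"].round(3),s["wrist_force"])
fr=chk("pics/f5.npz")
im,d=fr["scene"];P=cloud("scene",d)
for m,st,ce in blobs(im,"green"):
    if 225<ce[0]<250: q=P[m&(d>0)];print("green",ce,np.median(q,0).round(4))
a=fr["top"][0][130:340,110:530,::-1];b=im[180:320,180:410,::-1]
cv2.imwrite("pics/c5.png",np.vstack([cv2.resize(a,(600,300),interpolation=cv2.INTER_CUBIC),cv2.resize(b,(600,300),interpolation=cv2.INTER_CUBIC)]))
E
```

```text
11.2833 [ 0.32398983 -0.3981163   0.22188186] [ 0.018 -0.001 -0.001 -0.     0.    -0.001] [0.04088523 1.08822952 0.71661558]
top tabs [44.6, 104.3, 164.2, 224.2, 284.3, 343.8] mod60 [43.8, 44.6, 44.3, 44.3, 44.2, 44.2] blue [0.5235 0.0082] 194.4 194.6 r 0.0638 R 0.0244 arrow nan
scene tabs [43.4, 102.6, 163.6, 225.4, 286.0, 344.7] mod60 [45.4, 43.6, 46.0, 42.6, 44.7, 43.4] blue [0.5291 0.0081] 194.5 194.3 r 0.0639 R 0.0271 arrow 195.4
green [236.91044776 215.76119403] [ 0.4699 -0.2906  0.062 ]
```

View pics/c5.png

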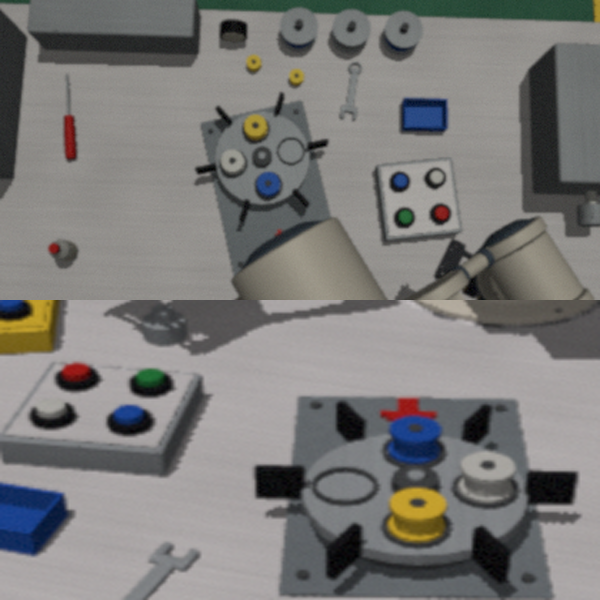

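```bash
python3 -c "
from bench import ctrl
print(ctrl.hand_in())"
```

```text
the job is handed in; nothing more can be done
None
```

I turned the carousel about 74° counter-clockwise by pushing one black tab with the closed fingertips. I then pressed the green button once to its stop, moved the arm clear and handed the job in at about 11.4 s.

- **Roller position:** the blue roller measured 194.3–194.6° about the axis. The pointer measured 194.9–195.1° from the arrow and base plate in the top camera, and 195.4° in the scene camera. That leaves roughly 0.5–1°, about 1 mm at the roller and within its 2 mm of play, so I did not nudge it further. The tab angles read the same before and after the button press.
- **Button press:** the force rose from 3.7 N to 25 N at the expected depth, which I take as fully down. The button was back at its original height afterwards.
- **Everything else:** in the last pictures the yellow and white rollers are in their pockets and nothing visible looks displaced. The knob was only partly visible there, and I compared the loose things by eye only.
- **Disagreements:** the two cameras differed by up to about 8 mm in x because they see different side faces of the parts. In the last top view the arm hid most of the arrow, so I used its position from the first picture there.

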